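Size a homogeniser pestle on the ring gauge

ROBOT

A 6-joint arm with a two-finger parallel gripper is mounted at the origin on a cart in front of the work surface, level with it; the furniture and walls round the work are solid. World frame = base frame: x ahead of the robot, y to its left, z up, the work surface at z = 0. Lengths are in mm, angles in rad, forces in N, time in s.
With the tool pointing down it reaches from about 325 to 775 mm from the base axis. Payload 5.5 kg.
Tool frame: the origin (TCP) lies midway between the tips of the shut fingers; the grasp point (between the pads) lies env.grip_depth behind it (env.grip_depth is the distance from the TCP to the grasp point, in mm); z points along the fingers, y is the line along which they close (so a half turn about z gives the same grasp; the last joint's range is limited). The gripper opens to 88 mm and grips with 3 to 60 N. Pads are 20 mm wide; open, the fingers measure 115 mm over their backs; the gripper's body (75 mm by 178 mm) begins 61 mm behind the grasp point.
Start: joints at [-1.228, 0.091, 1.231, -0, 1.82, -0.057], TCP at [233.541, -552.698, 222.631] pointing down, gripper open.
Joint ranges: [-2.87, 2.87], [-0.86, 2.18], [0.17, 2.46], [-1.51, 4.65], [0.06, 2.69], [-2.65, 2.65]. Speed limits (rad/s): [2.57, 2.57, 3.01, 3.14, 3.14, 3.14].

INTERFACE

Orientations are given as [roll, pitch, yaw] about the fixed x, y, z axes, in that order (R = Rz(yaw) Ry(pitch) Rx(roll)).
In Python, from workcell import readout, cams, job, env gives the robot as it stands.
- The arm moves only by the tool move_arm, never from a script. Its argument "steps" is a list of rows, each a list of 3 entries, a list of its own where there are three numbers: the turn, a rotation vector about the tool's x, y, z each as a share of pi rad, from -1 to 1, then the shift along the tool's x, y, z each as a share of 0.4 m, from -1 to 1, then the closure, from 0 (fully open) to 1 (shut). A call has exactly 8 rows; each row is the pose to reach, as a shift and turn from the pose commanded when the call began, along the tool's axes at that moment, turning the shorter way round; what a row does not reach only later rows make up. A row lasts 1/12 s, in which the tool goes at most 41.7 mm and 7.16 degrees, less where a joint would pass 70% of its speed; a pose out of reach is approached as far as the arm can. A call with a number of a shift or a turn outside -1 to 1 is refused whole. A call with a gripper value outside its range is refused whole. The fingers move at their own pace and stop on an object; the grip force is fixed at half the most. Time passes only in rows, so rows that repeat a pose let the fingers close, or fill a call up. It gives the time, the measured TCP pose, the force, the opening and the grip force at its end, in the units of the state.
- readout.get_state(): the state, without advancing time (a new reading comes with each control period).
- cams.snapshot(name): name is "scene" or "top" or "wrist"; returns the picture (384x512x3 uint8, red, green, blue); there is no depth.
- cams.camera_model(name): a dict with "intrinsics" (3x3 intrinsics, pixels), "view" (4x4, takes a point from world to camera coordinates). Camera axes: x right, y up, looking along -z (the intrinsics and any distortion apply to the point x, -y, -z); pixel columns grow to the right and rows downward; lengths in mm; the calibration is good to about 2 mm. A picture is of the moment at which its call begins: read the wrist's pose just before it. camera_model takes no time and is no camera call; for the wrist camera it gives the pose at the moment of the call.
- job.job_done(): hands the job in; it is judged then, once.
The state is a dict: "t": time; "joints": joint angles; "dq": joint speeds; "joint_efforts": joint torques, N m; "eef_pos": TCP position; "tcp_rot": TCP orientation; "contact_force": force on the tool from outside, world axes, zero at the start; "torque": the same for the moment, N m; "width": opening from 0.0 (shut) to 1.0 (fully open); "grasp_force": force on a finger pad.
Only numpy, scipy, OpenCV 4.12 (cv2) and the standard library are available. Lean on these libraries where they do the work, as an engineer would, in place of code of your own. Each camera call takes 0.05 s, during which the arm holds its last target. There are 200 camera calls.

TASK

Find the size of the pestle with the blue band: take it from the drying rack, lay its shaft in the two V-blocks of the ring gauge with the white head facing the rings but not yet in them, and let go. Then take it again near the tail end and push it straight along the V-blocks, head first, through the rings until one stops it, without ramming it, and leave it there against that ring for the reading. Leave the other two pestles, the timer and the beaker where they are.

Things in the scene. Friction and masses are not known exactly. Their poses are not given: they have to be found in the camera images.
- pestle_blue: pestle to be sized, loose, about 110 g: steel shaft 10 mm thick, 200 mm long, on its end a white head 23 mm thick, 36 mm long. Origin on the axis, 150 mm from the tail end, 50 mm from the back of the head, 86 mm from the nose, 46 mm above the bench both in rack and gauge. Own x: from tail to head. Balance point about 14 mm from the origin towards the tail. Blue stripes 67 to 89 mm from the tail.
- blue_nose (a point): centre of the blue pestle's nose, the foremost point of its head, on the axis; the nose edge is rounded with a 5 mm radius
- blue_tail (a point): centre of the blue pestle's tail end, on the axis
- pestle_red: like the blue pestle (same shaft, length, origin), but a red band and a head 28 mm thick; lies in the rack and stays there
- pestle_yellow: like the blue pestle (same shaft, length, origin), but a yellow band and a head 18 mm thick; lies in the rack and stays there
- pestle_rack: grey drying rack, fixed, base 204 x 172 x 6 mm, origin under its middle, own x along the shafts towards the heads. Slots at own y -65, 0, +65 mm, open above, each hold a pestle, axis 46 mm high; which lies where varies. Tails lie 25 mm deep in a block (own x -101 to -73), shafts cross a comb plate (own x 87 to 95) behind the heads, both 55 mm high; between them 160 mm of shaft are free.
- ring_gauge: aluminium ring gauge, fixed; base plate own x -52 to 179 mm, 60 mm wide, its top 11 mm above the bench. Own x: direction of pushing, along the gauge's axis, 46 mm above the bench; origin on the bench under point gauge_gap. Rings ahead of the V-blocks; behind the base plate bare bench, over which a laid pestle's tail sticks out. A laid pestle fits with its nose at own x 78 to 94 mm.
- gauge_gap (a point): point on the gauge's axis midway between two steel V-blocks, each 12 mm thick, 44 mm wide, 52 mm high, at gauge own x -42 to -30 and 30 to 42 mm, with 90-degree grooves 26 mm wide at the top that carry the 10 mm shaft on the axis. The 60 mm gap between them is free for fingers down to the base plate.
- gauge_ring1 (a point): centre of the entry face of the first ring (bore 30 mm), gauge own x 95 mm; all rings are steel, 44 mm outside, 8 mm thick, on the axis of a shaft lying in the V-blocks
- gauge_ring2 (a point): centre of the entry face of the second ring (bore 25 mm), gauge own x 125 mm; the blue head passes it
- gauge_ring3 (a point): centre of the entry face of the third ring (bore 20 mm), gauge own x 155 mm; it stops the blue head with the nose about 1.5 mm inside this face
- bench_timer: white bench timer, loose, 66 x 66 x 18 mm, origin under its middle; a bystander
- beaker: small glass beaker, loose, 56 mm in diameter, 69 mm high, origin under its middle; a bystander

How it is judged:
By the outcome, as a careful person would: the job done as asked, in the order asked, and still so for the second after the job is handed in, with the robot touching nothing.
It also fails if it takes over 45 s, if anything falls off the work surface, if the arm or the gripper's body presses on something with over 40 N, if the wrist force passes 120 N, or if a joint passes its speed limit or range.

## Working session

There is one attempt and no reset: what is moved stays moved. The work goes in short steps, Python scripts to look and compute and a tool call to move; the robot and the scene stay as the last step left them, time stands still between calls to the robot, and variables do not carry over. Pictures are saved under pics/ and viewed, at most 13 in all, crops included, and the job is handed in when it is done.

Besides the shell and the picture viewer there is one more tool, called after ">>>" as name([rows], argument=value, ...), one row to a line, values as JSON. move_arm: Moves the arm, as the interface text tells. Shift numbers are shares of 0.4 m and turn numbers shares of pi rad, none past 1 either way. Its arguments: {"type":"object","properties":{"steps":{"type":"array"}},"required":["steps"]}

```bash
mkdir -p pics; ls; python3 - <<'E'
from workcell import readout,cams,env
import cv2,numpy as np
print(env.grip_depth, [a for a in dir(env) if a[0]!='_'])
print(readout.get_state())
for n in("top","scene"):
    im=cams.snapshot(n); cv2.imwrite(f"pics/{n}0.png",im[:,:,::-1])
    m=cams.camera_model(n);print(n,{k:np.round(v,3).tolist() if not isinstance(v,str) else v for k,v in m.items()})
a=cv2.imread("pics/top0.png");cv2.imwrite("pics/top0b.png",cv2.resize(a,(800,600),interpolation=cv2.INTER_CUBIC))
E
```

```text
pics
18.700000000000003 ['IKError', 'grip_depth']
{'t': 0.0, 'joints': array([-1.22772399e+00,  9.18639160e-02,  1.23187439e+00,  6.76852868e-07,
        1.81978585e+00, -5.67107127e-02]), 'dq': array([-0.00108378, -0.00019781, -0.00185843, -0.00131544,  0.00081568,
       -0.00058547]), 'joint_efforts': array([ 2.10248186e-05, -4.46449935e+01, -4.06441426e+01,  6.97180163e-02,
        2.93817697e-02, -1.49311340e-04]), 'eef_pos': array([ 233.42574352, -552.41597012,  221.51033772]), 'tcp_rot': array([-3.13966429e+00, -1.10133608e-04,  3.99783114e-01]), 'contact_force': array([ 0.09608737, -0.00237425, -0.34310309]), 'torque': array([-0.02053162,  0.0516795 , -0.00719429]), 'grasp_force': 0.0, 'width': 0.9984741987395293}
top {'intrinsics': [[355.863, 0.0, 253.152], [0.0, 355.863, 189.039], [0.0, 0.0, 1.0]], 'view': [[0.009, -1.0, 0.003, 12.875], [0.995, 0.009, 0.1, -522.101], [-0.1, 0.002, 0.995, -845.388], [0.0, 0.0, 0.0, 1.0]]}
scene {'intrinsics': [[394.978, 0.0, 263.922], [0.0, 394.978, 195.736], [0.0, 0.0, 1.0]], 'view': [[-0.883, -0.468, -0.026, 474.312], [0.19, -0.408, 0.893, -135.889], [-0.429, 0.784, 0.45, -1037.003], [0.0, 0.0, 0.0, 1.0]]}
```

View pics/top0b.png

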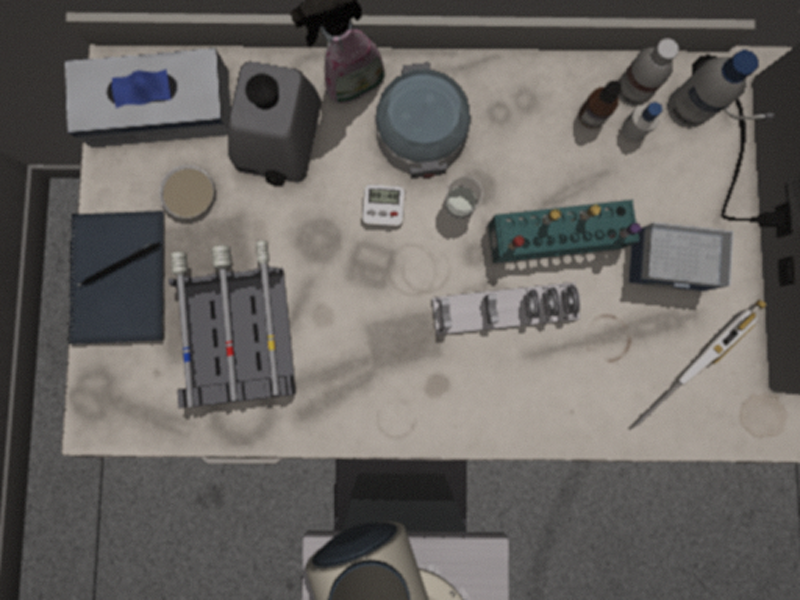

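View pics/scene0.png

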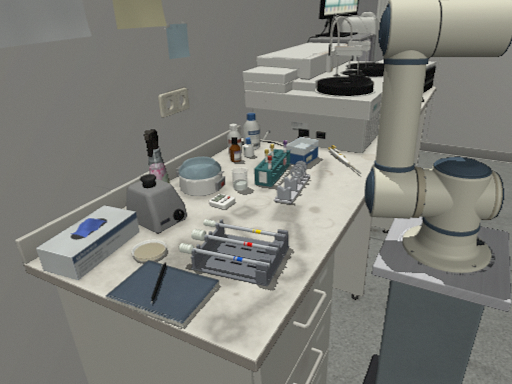

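```bash
cat > h.py <<'E'
import numpy as np,cv2
from workcell import readout,cams,env
from scipy.spatial.transform import Rotation as Ro
def back(m,uv,z):
    "pixels -> world xy at height z"
    V=m['view'];K=m['intrinsics'];out=[]
    R=V[:3,:3];c=-R.T@V[:3,3]
    for u,v in np.atleast_2d(uv):
        d=np.linalg.inv(K)@[u,v,1];d=R.T@np.array([d[0],-d[1],-d[2]])
        out.append((c+d*(z-c[2])/d[2])[:2])
    return np.round(out,1)
def proj(m,P):
    P=np.atleast_2d(P).astype(float);q=(m['view']@np.c_[P,np.ones(len(P))].T)[:3]
    q=m['intrinsics']@np.array([q[0],-q[1],-q[2]]);return np.round((q[:2]/q[2]).T,1)
def plan(pos,yaw,pos0=None,rpy0=None):
    "shares of move from commanded (or measured) pose to tool-down pose, TCP pos and yaw"
    s=readout.get_state()
    p0=s['eef_pos'] if pos0 is None else np.array(pos0,float)
    R0=Ro.from_euler('xyz',s['tcp_rot'] if rpy0 is None else rpy0)
    T=Ro.from_euler('xyz',[np.pi,0,yaw])
    return np.round((R0.inv()*T).as_rotvec()/np.pi,4),np.round(R0.inv().apply(np.array(pos)-p0)/400,4)
E
python3 - <<'E'
from h import *
m=cams.camera_model("top");m={k:np.array(v) for k,v in m.items() if k in('view','intrinsics')}
f=lambda *p:np.array(p)*.64
print("blue nose,tail,band",back(m,f((179,252),(184,403),(187,355)),46))
print("red nose,tail",back(m,f((221,246),(233,400)),46))
print("yel nose,tail",back(m,f((262,241),(276,393)),46))
print("gauge V1 V2 r1 r2 r3",back(m,f((437,315),(491,308),(532,305),(552,303),(572,301)),46))
print("timer,beaker",back(m,f((382,207),(460,205)),10),"tube rack corners",back(m,f((492,262),(640,240)),60))
a=cv2.imread("pics/top0.png")
c=np.hstack([cv2.resize(a[145:275,100:195],None,fx=4,fy=4,interpolation=3),cv2.resize(a[145:275,270:375],None,fx=4,fy=4,interpolation=3)])
cv2.imwrite("pics/crop1.png",c);print(c.shape)
E
```

```text
blue nose,tail,band [[584.2 352.1]
 [354.8 333.6]
 [426.4 332.5]]
red nose,tail [[594.2 287.8]
 [359.8 260.3]]
yel nose,tail [[602.6 224.8]
 [370.8 196.1]]
gauge V1 V2 r1 r2 r3 [[ 490.4  -46. ]
 [ 501.9 -128.5]
 [ 507.1 -191.3]
 [ 510.4 -222. ]
 [ 513.8 -252.7]]
timer,beaker [[667.5  40.7]
 [672.  -85.9]] tube rack corners [[ 570.7 -128.2]
 [ 606.7 -354.1]]
(520, 800, 3)
```

View pics/crop1.png

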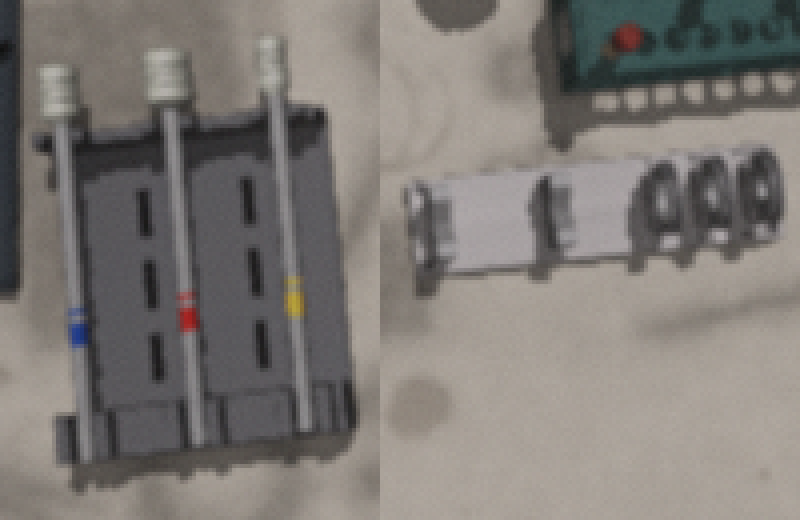

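```bash
python3 - <<'E'
from h import *
m=cams.camera_model("wrist");V=np.array(m['view']);s=readout.get_state()
R=Ro.from_euler('xyz',s['tcp_rot']).as_matrix()
c=-V[:3,:3].T@V[:3,3]
print("cam in tool",R.T@(c-s['eef_pos']),"look",R.T@-V[2,:3],"right",R.T@V[0,:3],m['intrinsics'])
m=cams.camera_model("top");m={k:np.array(v) for k,v in m.items() if k in('view','intrinsics')}
f=lambda x0,*p:np.array(p)/4+[x0,145]
print(back(m,f(100,(59,66),(86,461)),46), back(m,f(270-95,(432,210),(555,205),(760,190)),50))
print(plan([440,-100,260],1.69))
E
```

```text
cam in tool [  81.99837846    0.68491824 -161.81879605] look [-3.00223117e-01 -4.47925748e-04  9.53868901e-01] right [-6.83236204e-04  9.99999734e-01  2.54544756e-04] [[266.98764166   0.         259.17096669]
 [  0.         266.98764166 195.30854637]
 [  0.           0.           1.        ]]
[[583.6 351.6]
 [349.4 324.6]] [[ 500.   -53.5]
 [ 503.6 -126.7]
 [ 513.7 -248.9]]
(array([-5.000e-04, -4.000e-04, -4.107e-01]), array([ 0.9159, -0.8411, -0.0943]))
```

```bash
python3 - <<'E'
from h import *
print(plan([510,-180,200],1.69,[233.541,-552.698,222.631],[np.pi,0,.4]))
E
```

```text
(array([ 0.    ,  0.    , -0.4106]), array([ 0.9994, -0.589 ,  0.0566]))
```

>>> move_arm([
  [[0,0,-0.04],[0.1,-0.06,0.006],0],
  [[0,0,-0.08],[0.18,-0.1,0.012],0],
  [[0,0,-0.12],[0.26,-0.15,0.018],0],
  [[0,0,-0.16],[0.34,-0.2,0.024],0],
  [[0,0,-0.19],[0.42,-0.25,0.03],0],
  [[0,0,-0.22],[0.5,-0.3,0.036],0],
  [[0,0,-0.25],[0.58,-0.35,0.04],0],
  [[0,0,-0.28],[0.65,-0.39,0.044],0],
])

```text
t: 0.77
eef_pos: [413.1, -305.5, 204.6]
tcp_rot: [-3.141, -0.001, 1.285]
contact_force: [0.1, 0.2, -0.7]
width: 1.0
grasp_force: 0.0
```

```bash
python3 - <<'E'
from h import *
print(readout.get_state()['eef_pos'],plan([510,-180,200],1.69))
E
```

```text
[ 413.08801431 -305.52400278  204.59219664] (array([-1.00e-04, -2.00e-04, -1.29e-01]), array([0.3694, 0.1439, 0.0116]))
```

>>> move_arm([
  [[0,0,-0.04],[0.09,0.04,0.004],0],
  [[0,0,-0.08],[0.18,0.08,0.008],0],
  [[0,0,-0.12],[0.27,0.12,0.012],0],
  [[0,0,-0.13],[0.34,0.14,0.012],0],
  [[0,0,-0.13],[0.37,0.145,0.012],0],
  [[0,0,-0.13],[0.37,0.145,0.012],0],
  [[0,0,-0.13],[0.37,0.145,0.012],0],
  [[0,0,-0.13],[0.37,0.145,0.012],0],
])

```text
t: 1.43
eef_pos: [509.7, -183.9, 200.2]
tcp_rot: [-3.141, 0.001, 1.686]
contact_force: [-0.0, 0.4, -0.7]
width: 0.998
grasp_force: 0.0
```

```bash
python3 - <<'E'
from h import *
import pickle
m=cams.camera_model("wrist");im=cams.snapshot("wrist")
pickle.dump((m,im),open("w1.pkl","wb"))
print(readout.get_state()['eef_pos'],readout.get_state()['tcp_rot'])
cv2.imwrite("pics/w1.png",cv2.resize(im[:,:,::-1],(800,600),interpolation=3))
E
```

```text
[ 509.6141629  -184.18049608  200.29842958] [-3.14129987e+00  5.76793376e-04  1.68533033e+00]
```

View pics/w1.png

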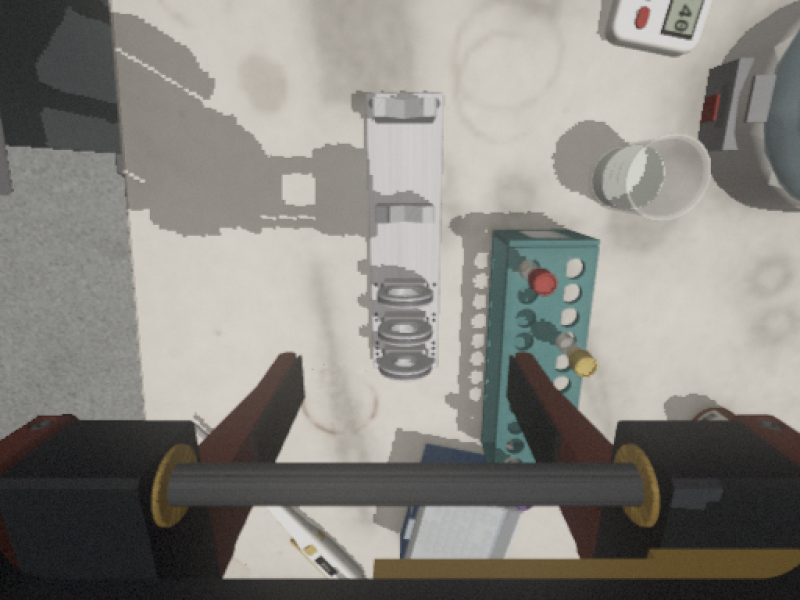

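```bash
python3 - <<'E'
from h import *
import pickle
m,im=pickle.load(open("w1.pkl","rb"))
a=im[:,:,::-1]
r=lambda y:cv2.resize(a[y:y+98,225:291],None,fx=6,fy=6,interpolation=3)
cv2.imwrite("pics/w1c.png",np.hstack([r(55),r(150)]))
E
```

```text
(no output)
```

View pics/w1c.png

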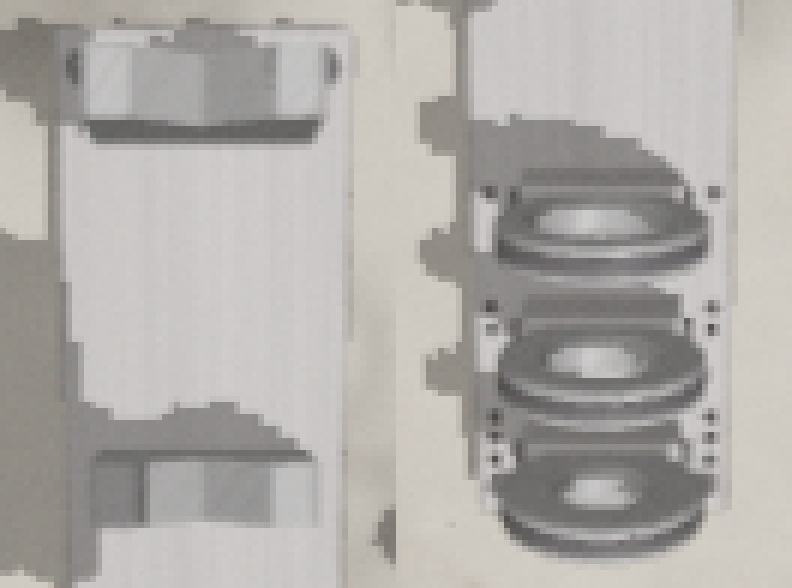

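```bash
cat > fit.py <<'E'
from h import *
import pickle
from scipy.optimize import least_squares
m,im=pickle.load(open("w1.pkl","rb"));m={k:np.array(v) for k,v in m.items() if k in('view','intrinsics')}
L=lambda X,Y:(225+(X+.5)/6-.5,55+(Y+.5)/6-.5)
Rr=lambda X,Y:(225+(X-396+.5)/6-.5,150+(Y+.5)/6-.5)
P=[(-42,-22,52,*L(87,45)),(-42,22,52,*L(326,45)),(-30,-22,52,*L(88,121)),(-30,22,52,*L(324,121)),
(30,-22,52,*L(95,456)),(30,22,52,*L(319,457)),(42,-22,52,*L(95,525)),(42,22,52,*L(318,525)),
(-52,-30,11,*L(62,27)),(-52,30,11,*L(353,27)),(179,30,11,*Rr(727,508)),
(99,0,46,*Rr(602.5,-999)),(129,0,46,*Rr(602.5,-999)),(159,0,46,*Rr(602.5,-999))]
P=np.array(P)
def res(q,full=False):
    c,s=np.cos(q[2]),np.sin(q[2])
    W=np.c_[q[0]+c*P[:,0]-s*P[:,1],q[1]+s*P[:,0]+c*P[:,1],P[:,2]]
    d=proj(m,W)-P[:,3:]; d[P[:,4]<0,1]=0
    return d if full else d.ravel()
o=least_squares(res,[497,-88,-1.455],diff_step=1e-4,loss='soft_l1')
print(o.x,o.cost);print(res(o.x,True))
E
sed -i 's/return np.round((q\[:2\]\/q\[2\]).T,1)/return (q[:2]\/q[2]).T/' h.py
python3 fit.py
```

```text
[498.41024799 -94.96058326  -1.45649331] 6.166950400783759
[[-1.01361574 -0.35522643]
 [ 0.99494548 -0.36263064]
 [-0.91367553 -0.58389649]
 [ 1.0651505  -0.58887452]
 [-0.84253159  1.33028324]
 [ 0.67684018  1.16911925]
 [-0.61244572  0.5644673 ]
 [ 0.61642911  0.57177602]
 [-1.13691741 -0.53212062]
 [ 0.91783252 -0.54179585]
 [ 0.06090958  1.20254953]
 [ 0.01629468  0.        ]
 [ 0.01932452  0.        ]
 [ 0.02219708  0.        ]]
```

>>> move_arm([
  [[0,0,-0.035],[0.09,0.01,0],0.4],
  [[0,0,-0.07],[0.19,0.02,0],0.4],
  [[0,0,-0.11],[0.29,0.035,0],0.4],
  [[0,0,-0.15],[0.39,0.05,0],0.4],
  [[0,0,-0.185],[0.49,0.065,0],0.4],
  [[0,0,-0.22],[0.59,0.08,0],0.4],
  [[0,0,-0.255],[0.69,0.095,0],0.4],
  [[0,0,-0.29],[0.79,0.11,0],0.4],
])

```text
t: 2.15
eef_pos: [517.1, 136.4, 200.7]
tcp_rot: [3.141, 0.001, 2.601]
contact_force: [0.3, 0.6, 0.2]
width: 0.598
grasp_force: 0.0
```

```bash
python3 - <<'E'
from h import *
print(plan([515,335,200],3.257))
E
```

```text
(array([-0.    ,  0.0003, -0.2088]), array([0.26  , 0.423 , 0.0016]))
```

>>> move_arm([
  [[0,0,-0.035],[0.05,0.08,0],0.4],
  [[0,0,-0.07],[0.1,0.16,0],0.4],
  [[0,0,-0.11],[0.15,0.24,0],0.4],
  [[0,0,-0.145],[0.2,0.32,0],0.4],
  [[0,0,-0.18],[0.24,0.39,0],0.4],
  [[0,0,-0.208],[0.26,0.423,0],0.4],
  [[0,0,-0.208],[0.26,0.423,0],0.4],
  [[0,0,-0.208],[0.26,0.423,0],0.4],
])

```text
t: 2.82
eef_pos: [516.0, 333.8, 199.9]
tcp_rot: [-3.141, -0.0, -3.034]
contact_force: [0.2, -0.0, -0.0]
width: 0.604
grasp_force: 0.0
```

```bash
python3 - <<'E'
from h import *
import pickle
m=cams.camera_model("wrist");im=cams.snapshot("wrist")
pickle.dump((m,im),open("w2.pkl","wb"))
print(readout.get_state()['eef_pos'],readout.get_state()['tcp_rot'])
cv2.imwrite("pics/w2.png",cv2.resize(im[:,:,::-1],(800,600),interpolation=3))
E
```

```text
[516.15691338 333.17738417 200.2088929 ] [-3.14074930e+00 -4.48400527e-05 -3.03524179e+00]
```

View pics/w2.png

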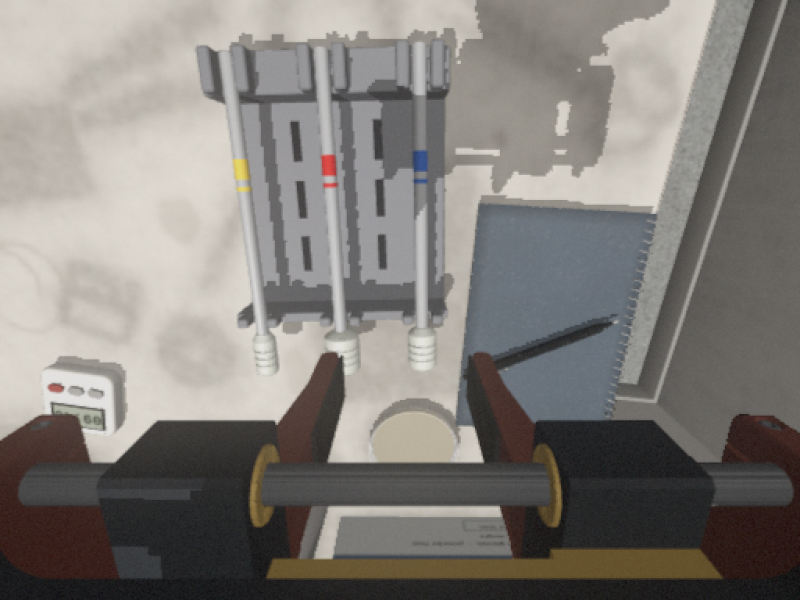

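```bash
python3 - <<'E'
from h import *
import pickle
m,im=pickle.load(open("w2.pkl","rb"));m={k:np.array(v) for k,v in m.items() if k in('view','intrinsics')}
f=lambda *p:np.array(p)*.64
b=back(m,f((418.7,43),(420,167),(421,290),(422.5,369)),46);print(b)
b2=back(m,f((419,43),(420,151),(420,182),(422.5,369)),51);print(b2)
d=b[3]-b[0];print(np.hypot(*d),np.arctan2(d[1],d[0]))
d=b[2]-b[0];print(np.hypot(*d),np.arctan2(d[1],d[0]))
print("red",back(m,f((320,47),(341,325)),46),"yel",back(m,f((227,52),(262,330)),46))
a=im[:,:,::-1]
# shaft centre column per row
g=a.astype(int)
r=lambda y,h:cv2.resize(a[y:y+h,240:300],None,fx=5,fy=5,interpolation=3)
cv2.imwrite("pics/w2c.png",np.hstack([r(20,118),r(130,118)]))
E
```

```text
[[349.7 324.1]
 [427.1 334.1]
 [518.  345.7]
 [585.5 355. ]]
[[351.  324.3]
 [416.6 332.7]
 [437.3 335.2]
 [583.1 354.5]]
237.81600030275507 0.1303007858472534
169.68043493579336 0.1276444563663151
red [[359.  259.2]
 [553.8 285.1]] yel [[368.5 197.6]
 [565.  221.8]]
```

View pics/w2c.png

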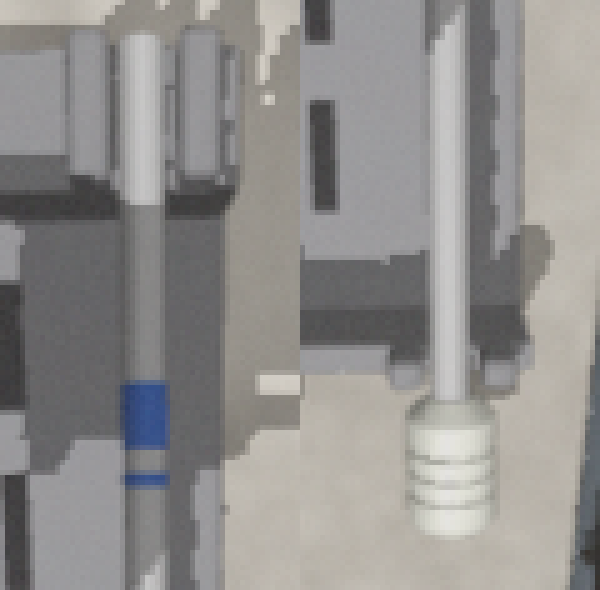

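```bash
python3 - <<'E'
from h import *
print(plan([489.4,341.9,80],-3.0136),plan([489.4,341.9,27.3],-3.0136))
E
```

```text
(array([-0.0003, -0.    , -0.0069]), array([0.0642, 0.029 , 0.3005])) (array([-0.0003, -0.    , -0.0069]), array([0.0642, 0.0291, 0.4323]))
```

>>> move_arm([
  [[0,0,-0.007],[0.03,0.015,0.03],0.4],
  [[0,0,-0.007],[0.064,0.029,0.1],0.4],
  [[0,0,-0.007],[0.064,0.029,0.17],0.4],
  [[0,0,-0.007],[0.064,0.029,0.24],0.4],
  [[0,0,-0.007],[0.064,0.029,0.29],0.4],
  [[0,0,-0.007],[0.064,0.029,0.3],0.4],
  [[0,0,-0.007],[0.064,0.029,0.3],0.4],
  [[0,0,-0.007],[0.064,0.029,0.3],0.4],
])

```text
t: 3.53
eef_pos: [489.7, 342.7, 81.8]
tcp_rot: [3.141, 0.002, -3.011]
contact_force: [0.3, 0.4, 0.9]
width: 0.597
grasp_force: 0.0
```

```bash
python3 - <<'E'
from h import *
import pickle
m=cams.camera_model("wrist");im=cams.snapshot("wrist")
pickle.dump((m,im),open("w3.pkl","wb"))
print(readout.get_state()['eef_pos'],readout.get_state()['tcp_rot'],plan([489.4,341.9,27.3],-3.0136))
cv2.imwrite("pics/w3.png",im[:,:,::-1])
E
```

```text
[490.05649088 343.21967255  82.64086701] [ 3.14037395e+00  3.01595563e-03 -3.01083076e+00] (array([0.0004, 0.001 , 0.0009]), array([ 0.0025, -0.0032,  0.1383]))
```

View pics/w3.png

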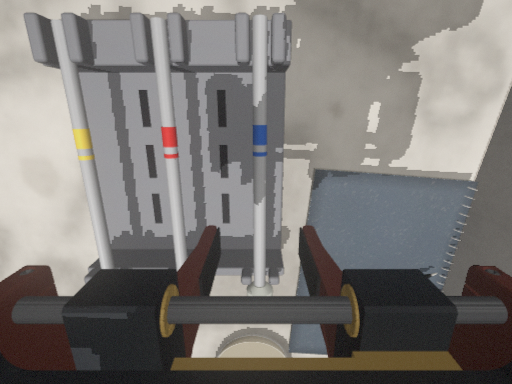

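>>> move_arm([
  [[0,0,0],[0,0,0.03],0.4],
  [[0,0,0],[0,0,0.07],0.4],
  [[0,0,0],[0,0,0.11],0.4],
  [[0,0,0],[0,0,0.132],0.4],
  [[0,0,0],[0,0,0.132],0.4],
  [[0,0,0],[0,0,0.132],0.7],
  [[0,0,0],[0,0,0.132],1],
  [[0,0,0],[0,0,0.132],1],
])

```text
t: 4.25
eef_pos: [489.5, 344.1, 28.9]
tcp_rot: [3.141, 0.002, -3.009]
contact_force: [-0.1, -0.2, 0.1]
width: 0.409
grasp_force: 0.0
```

>>> move_arm([
  [[0,0,0],[0,0,0],1],
  [[0,0,0],[0,0,0],1],
  [[0,0,0],[0,0,0],1],
  [[0,0,0],[0,0,0],1],
  [[0,0,0],[0,0,0],1],
  [[0,0,0],[0,0,0],1],
  [[0,0,0],[0,0,0],1],
  [[0,0,0],[0,0,0],1],
])

```text
t: 4.92
eef_pos: [488.9, 343.6, 27.7]
tcp_rot: [3.142, 0.0, -3.009]
contact_force: [-0.7, 0.1, 2.0]
width: 0.099
grasp_force: 30.0
```

>>> move_arm([
  [[0,0,0],[0,0,-0.02],1],
  [[0,0,0],[0,0,-0.05],1],
  [[0,0,0],[0,0,-0.09],1],
  [[0,0,0],[0,0,-0.14],1],
  [[0,0,0],[0,0,-0.2],1],
  [[0,0,0],[0,0,-0.26],1],
  [[0,0,0],[0,0,-0.3],1],
  [[0,0,0],[0,0,-0.3],1],
])

```text
t: 5.58
eef_pos: [490.4, 344.6, 153.6]
tcp_rot: [3.138, 0.008, -3.009]
contact_force: [0.7, -0.2, -0.2]
width: 0.105
grasp_force: 30.0
```

```bash
python3 - <<'E'
from h import *
s=readout.get_state();print(s['eef_pos'],s['width'],s['grasp_force'],s['contact_force'])
print(plan([485,130,150],2.48),plan([497.2,-84.8,150],1.685))
E
```

```text
[490.4020598  344.62722753 153.63247656] 0.10477111857314536 29.99988466501236 [ 0.72292527 -0.19037533 -0.24033751]
(array([0.0021, 0.0019, 0.2529]), array([ 0.0845, -0.5301,  0.0065])) (array([0.0029, 0.001 , 0.5059]), array([ 0.1253, -1.0664,  0.0043]))
```

>>> move_arm([
  [[0,0,0.015],[0.005,-0.03,0],1],
  [[0,0,0.045],[0.015,-0.09,0],1],
  [[0,0,0.08],[0.025,-0.16,0],1],
  [[0,0,0.115],[0.035,-0.24,0],1],
  [[0,0,0.15],[0.045,-0.32,0],1],
  [[0,0,0.185],[0.055,-0.4,0],1],
  [[0,0,0.22],[0.07,-0.47,0],1],
  [[0,0,0.25],[0.085,-0.53,0],1],
])

```text
t: 6.25
eef_pos: [482.5, 127.0, 146.5]
tcp_rot: [-3.14, -0.001, 2.483]
contact_force: [-0.1, -0.8, -0.5]
width: 0.102
grasp_force: 30.0
```

```bash
python3 - <<'E'
from h import *
s=readout.get_state();print(s['eef_pos'],s['tcp_rot'],s['width'])
print(plan([497.2,-84.8,150],1.685),plan([497.2,-84.8,90],1.685))
E
```

```text
[482.54056988 126.99120565 146.53791019] [-3.14044849e+00 -5.43821680e-04  2.48270963e+00] 0.10244209374779041
(array([-0.0004, -0.    ,  0.2539]), array([-0.3531, -0.3962, -0.0084])) (array([-0.0004, -0.    ,  0.2539]), array([-0.3532, -0.396 ,  0.1416]))
```

>>> move_arm([
  [[0,0,0.037],[-0.06,-0.065,0],1],
  [[0,0,0.074],[-0.12,-0.13,0],1],
  [[0,0,0.11],[-0.18,-0.2,0],1],
  [[0,0,0.147],[-0.24,-0.27,0],1],
  [[0,0,0.184],[-0.29,-0.33,0],1],
  [[0,0,0.22],[-0.33,-0.375,0.02],1],
  [[0,0,0.254],[-0.353,-0.396,0.05],1],
  [[0,0,0.254],[-0.353,-0.396,0.08],1],
])

```text
t: 6.92
eef_pos: [499.0, -85.2, 114.5]
tcp_rot: [-3.141, 0.001, 1.683]
contact_force: [0.6, 0.4, -1.0]
width: 0.104
grasp_force: 30.0
```

>>> move_arm([
  [[0,0,0],[0,0,0.03],1],
  [[0,0,0],[0,0,0.05],1],
  [[0,0,0],[0,0,0.06],1],
  [[0,0,0],[0,0,0.06],1],
  [[0,0,0],[0,0,0.06],1],
  [[0,0,0],[0,0,0.06],1],
  [[0,0,0],[0,0,0.06],1],
  [[0,0,0],[0,0,0.06],1],
])

```text
t: 7.58
eef_pos: [499.5, -82.5, 92.2]
tcp_rot: [3.14, 0.0, 1.692]
contact_force: [-0.2, -0.3, -0.6]
width: 0.104
grasp_force: 30.0
```

```bash
python3 - <<'E'
from h import *
import pickle
ss=[]
for i in range(3):
    m=cams.camera_model("wrist");im=cams.snapshot("wrist");s=readout.get_state();ss.append(s['eef_pos'])
pickle.dump((m,im),open("w4.pkl","wb"));t=cams.snapshot("top")
print(np.array(ss),s['tcp_rot'],s['width'],s['contact_force'])
m={k:np.array(v) for k,v in m.items() if k in('view','intrinsics')}
u=np.array([.1140,-.9935]);g=np.array([498.4,-95])
print("V1 top corners",proj(m,[[*(g+x*u+y*np.array([.9935,.114])),52] for x,y in((-42,-22),(-42,22),(-30,-22),(-30,22))]))
a=cv2.resize(im[:230,150:370,::-1],None,fx=2.4,fy=2.4,interpolation=3)
b=cv2.resize(t[150:250,265:385,::-1],None,fx=2.2,fy=5.52,interpolation=3)
b=cv2.resize(t[140:230,275:385,::-1],(270,552),interpolation=3)[:0] if 0 else cv2.resize(t[165:225,275:385,::-1],(264,144),interpolation=3)
b=np.vstack([b,np.zeros((552-144,264,3),np.uint8)])
cv2.imwrite("pics/w4.png",np.hstack([a,b]))
E
```

```text
[[499.45012543 -82.60340148  92.09290734]
 [499.35646114 -82.63585594  91.90707102]
 [499.29417457 -82.67817173  91.79203036]] [3.14104335e+00 2.35694178e-04 1.69111027e+00] 0.10590899465770605 [-0.43307812 -0.07145296 -1.4350848 ]
V1 top corners [[228.94201487 181.2871861 ]
 [285.4128592  181.58744893]
 [229.37272364 195.97130485]
 [284.88389618 196.26139478]]
```

View pics/w4.png

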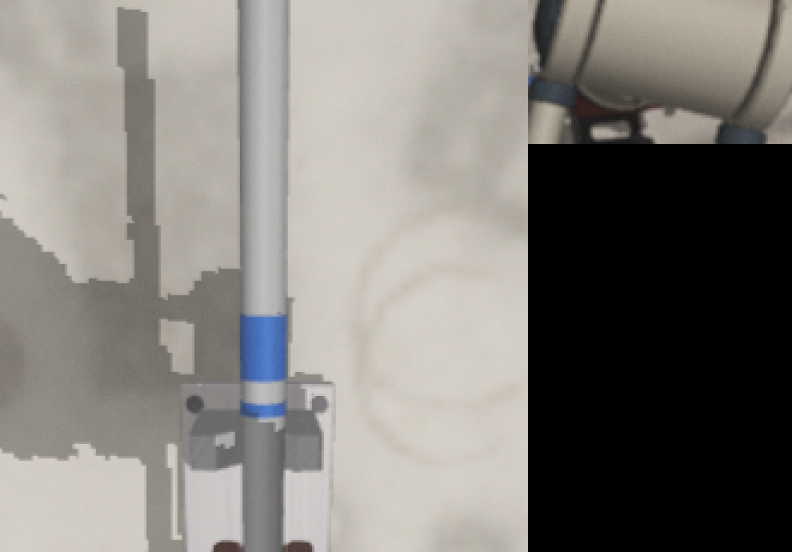

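```bash
python3 - <<'E'
from h import *
import pickle
m,im=pickle.load(open("w4.pkl","rb"));m={k:np.array(v) for k,v in m.items() if k in('view','intrinsics')}
u=np.array([.1140,-.9935]);g=np.array([498.4,-95])
b=back(m,np.array([(263.5/2.4+150,316/2.4),(263.5/2.4+150,416/2.4)]),115)
print(b,(b-g)@u,"origin gauge x",(b-g)@u+[150-67,150-89])
print(plan([497.2,-84.8,60],1.685),plan([497.2,-84.8,27.3],1.685))
E
```

```text
[[490.4 -11.1]
 [493.  -32.5]] [-84.26665 -62.70935] origin gauge x [-1.26665 -1.70935]
(array([0.0001, 0.    , 0.0019]), array([-0.0046, -0.0058,  0.0792])) (array([0.0001, 0.    , 0.0019]), array([-0.0046, -0.0058,  0.161 ]))
```

>>> move_arm([
  [[0,0,0.002],[-0.004,-0.006,0.02],1],
  [[0,0,0.002],[-0.004,-0.006,0.05],1],
  [[0,0,0.002],[-0.004,-0.006,0.08],1],
  [[0,0,0.002],[-0.004,-0.006,0.11],1],
  [[0,0,0.002],[-0.004,-0.006,0.13],1],
  [[0,0,0.002],[-0.004,-0.006,0.145],1],
  [[0,0,0.002],[-0.004,-0.006,0.15],1],
  [[0,0,0.002],[-0.004,-0.006,0.15],1],
])

```text
t: 8.45
eef_pos: [496.6, -84.4, 30.6]
tcp_rot: [-3.14, -0.0, 1.685]
contact_force: [0.0, 0.8, -0.9]
width: 0.104
grasp_force: 30.0
```

```bash
python3 - <<'E'
from h import *
for i in range(3):
    cams.snapshot("top");s=readout.get_state()
    print(s['eef_pos'],s['contact_force'],s['torque'])
print(plan([497.2,-84.8,27.3],1.685))
E
```

```text
[496.95359354 -84.51839108  31.36845619] [-0.29202912 -0.29168377 -0.91473737] [-0.01968139 -0.12441753  0.0231294 ]
[497.28848585 -84.61138789  31.91043769] [ 0.05996791 -0.54738847 -0.51279603] [-0.00042984 -0.05330877 -0.00814339]
[497.40932439 -84.63973928  32.14266871] [ 0.00565583 -0.53679427 -0.32747327] [-0.01696046 -0.1003486  -0.01662494]
(array([ 0.0004,  0.0001, -0.0001]), array([-0.0003, -0.0006,  0.0121]))
```

>>> move_arm([
  [[0,0,0],[0,0,0.003],1],
  [[0,0,0],[0,0,0.006],1],
  [[0,0,0],[0,0,0.009],1],
  [[0,0,0],[0,0,0.011],1],
  [[0,0,0],[0,0,0.011],1],
  [[0,0,0],[0,0,0.011],1],
  [[0,0,0],[0,0,0.011],1],
  [[0,0,0],[0,0,0.011],1],
])

```text
t: 9.27
eef_pos: [497.3, -84.6, 27.6]
tcp_rot: [3.141, 0.0, 1.685]
contact_force: [-0.5, 1.0, 5.0]
width: 0.107
grasp_force: 30.0
```

>>> move_arm([
  [[0,0,0],[0,0,0],0.85],
  [[0,0,0],[0,0,0],0.8],
  [[0,0,0],[0,0,0],0.7],
  [[0,0,0],[0,0,0],0.6],
  [[0,0,0],[0,0,0],0.5],
  [[0,0,0],[0,0,0],0.5],
  [[0,0,0],[0,0,0],0.5],
  [[0,0,0],[0,0,0],0.5],
])

```text
t: 9.93
eef_pos: [496.9, -84.5, 27.0]
tcp_rot: [-3.142, -0.0, 1.685]
contact_force: [-0.1, -0.2, 0.0]
width: 0.5
grasp_force: 0.0
```

>>> move_arm([
  [[0,0,0],[0,0,-0.03],0.5],
  [[0,0,0],[0,0,-0.08],0.5],
  [[0,0,0],[0,0,-0.14],0.5],
  [[0,0,0],[0,0,-0.2],0.5],
  [[0,0,0],[0,0,-0.25],0.5],
  [[0,0,0],[0,0,-0.27],0.5],
  [[0,0,0],[0,0,-0.27],0.5],
  [[0,0,0],[0,0,-0.27],0.5],
])

```text
t: 10.6
eef_pos: [497.0, -84.6, 135.0]
tcp_rot: [3.141, 0.0, 1.685]
contact_force: [-0.5, -0.5, -0.5]
width: 0.5
grasp_force: 0.0
```

```bash
python3 - <<'E'
from h import *
import pickle
m=cams.camera_model("wrist");im=cams.snapshot("wrist");s=readout.get_state()
pickle.dump((m,im),open("w5.pkl","wb"))
print(s['eef_pos'],s['tcp_rot'])
cv2.imwrite("pics/w5.png",cv2.resize(im[:,:,::-1],(800,600),interpolation=3))
E
```

```text
[496.49789448 -84.42360734 133.90970198] [-3.14016029e+00 -4.97368902e-04  1.68472875e+00]
```

View pics/w5.png

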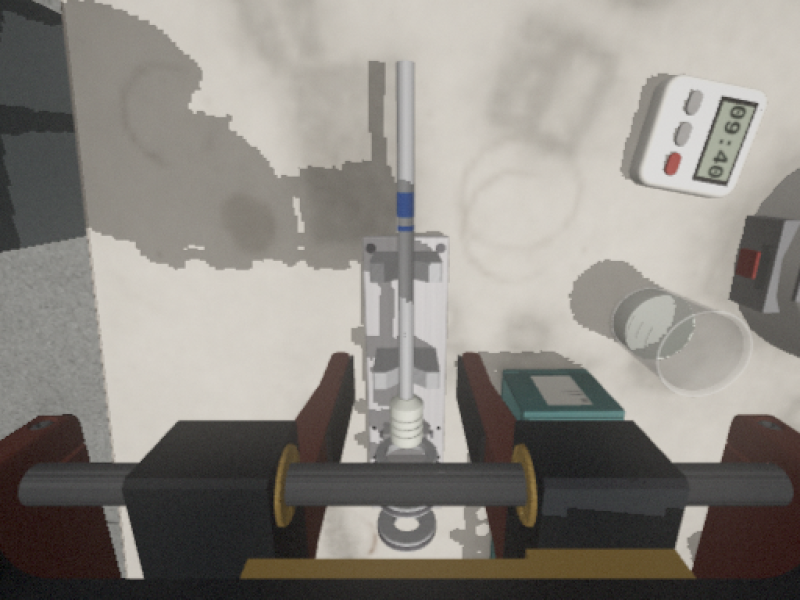

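```bash
python3 - <<'E'
from h import *
import pickle
m,im=pickle.load(open("w5.pkl","rb"));m={k:np.array(v) for k,v in m.items() if k in('view','intrinsics')}
u=np.array([.1140,-.9935]);n=np.array([.9935,.114]);g=np.array([498.4,-95])
f=lambda *p:np.array(p)*.64
b=back(m,f((405,62),(405.5,192),(405.5,231),(405.5,340)),46)
print(b,(b-g)@u,(b-g)@n)
for z in (134,60,27.3):
    print(plan([*(g-136*u),z],1.685))
print(g-136*u)
E
```

```text
[[ 480.7   53.3]
 [ 488.5  -13.1]
 [ 491.1  -35.4]
 [ 499.  -105. ]] [-149.35385  -82.49625  -60.0448    10.0034 ] [-0.67875 -0.49905 -0.45815 -0.5439 ]
(array([-0.0005, -0.0002, -0.0001]), array([ 3.132e-01,  1.600e-03, -1.000e-04]))
(array([-0.0005, -0.0002, -0.0001]), array([0.3131, 0.0019, 0.1849]))
(array([-0.0005, -0.0002, -0.0001]), array([0.3131, 0.002 , 0.2667]))
[482.896  40.116]
```

>>> move_arm([
  [[0,0,0],[0.06,0,0],0.5],
  [[0,0,0],[0.14,0,0],0.5],
  [[0,0,0],[0.22,0.001,0],0.5],
  [[0,0,0],[0.29,0.001,0],0.5],
  [[0,0,0],[0.311,0.001,0.03],0.5],
  [[0,0,0],[0.311,0.001,0.08],0.5],
  [[0,0,0],[0.311,0.001,0.14],0.5],
  [[0,0,0],[0.311,0.001,0.18],0.5],
])

```text
t: 11.32
eef_pos: [481.4, 38.9, 58.6]
tcp_rot: [-3.137, 0.0, 1.686]
contact_force: [-0.4, 0.0, -0.1]
width: 0.499
grasp_force: 0.0
```

>>> move_arm([
  [[0,0,0],[0,0,0.02],0.5],
  [[0,0,0],[0,0,0.04],0.5],
  [[0,0,0],[0,0,0.06],0.5],
  [[0,0,0],[0,0,0.075],0.5],
  [[0,0,0],[0,0,0.082],0.5],
  [[0,0,0],[0,0,0.082],0.5],
  [[0,0,0],[0,0,0.082],0.5],
  [[0,0,0],[0,0,0.082],0.5],
])

```text
t: 11.98
eef_pos: [483.7, 39.1, 31.0]
tcp_rot: [3.14, 0.0, 1.685]
contact_force: [0.1, -0.4, -0.3]
width: 0.499
grasp_force: 0.0
```

```bash
python3 - <<'E'
from h import *
import pickle
m=cams.camera_model("wrist");im=cams.snapshot("wrist");s=readout.get_state()
u=np.array([.1140,-.9935]);n=np.array([.9935,.114]);g=np.array([498.4,-95])
d=s['eef_pos'][:2]-g
print(s['eef_pos'],s['tcp_rot'],d@u,d@n,s['contact_force'])
E
```

```text
[483.69458326  39.12008595  31.05279228] [3.14022208e+00 1.30129364e-04 1.68476005e+00] -134.9247228990862 0.6798582654269204 [ 0.21706553 -0.20000059  0.50114625]
```

>>> move_arm([
  [[0,0,0],[0,-0.001,0.004],0.5],
  [[0,0,0],[0,-0.003,0.009],0.5],
  [[0,0,0],[0,-0.003,0.009],0.5],
  [[0,0,0],[0,-0.003,0.009],0.6],
  [[0,0,0],[0,-0.003,0.009],0.7],
  [[0,0,0],[0,-0.003,0.009],0.8],
  [[0,0,0],[0,-0.003,0.009],0.85],
  [[0,0,0],[0,-0.003,0.009],1],
])

```text
t: 12.7
eef_pos: [482.0, 39.0, 26.7]
tcp_rot: [3.142, -0.0, 1.685]
contact_force: [0.1, 0.1, 1.6]
width: 0.162
grasp_force: 0.0
```

>>> move_arm([
  [[0,0,0],[0,0,0],1],
  [[0,0,0],[0,0,0],1],
  [[0,0,0],[0,0,0],1],
  [[0,0,0],[0,0,0],1],
  [[0,0,0],[0,0,0],1],
  [[0,0,0],[0,0,0],1],
  [[0,0,0],[0,0,0],1],
  [[0,0,0],[0,0,0],1],
])

```text
t: 13.37
eef_pos: [482.1, 39.0, 26.7]
tcp_rot: [3.141, 0.0, 1.685]
contact_force: [1.4, 0.1, -1.1]
width: 0.105
grasp_force: 30.0
```

>>> move_arm([
  [[0,0,0],[-0.007,0,0],1],
  [[0,0,0],[-0.017,0,0],1],
  [[0,0,0],[-0.027,0,0],1],
  [[0,0,0],[-0.037,0,0],1],
  [[0,0,0],[-0.047,0,0],1],
  [[0,0,0],[-0.057,0,0],1],
  [[0,0,0],[-0.067,0,0],1],
  [[0,0,0],[-0.075,0,0],1],
])

```text
t: 14.03
eef_pos: [485.6, 8.7, 26.8]
tcp_rot: [3.141, -0.0, 1.684]
contact_force: [1.3, 1.1, 0.9]
width: 0.106
grasp_force: 30.0
```

>>> move_arm([
  [[0,0,0],[-0.004,0,0],1],
  [[0,0,0],[-0.008,0,0],1],
  [[0,0,0],[-0.012,0,0],1],
  [[0,0,0],[-0.016,0,0],1],
  [[0,0,0],[-0.02,0,0],1],
  [[0,0,0],[-0.024,0,0],1],
  [[0,0,0],[-0.028,0,0],1],
  [[0,0,0],[-0.032,0,0],1],
])

```text
t: 14.7
eef_pos: [487.0, -3.6, 26.7]
tcp_rot: [3.141, -0.0, 1.685]
contact_force: [1.5, 1.6, 1.8]
width: 0.105
grasp_force: 30.0
```

>>> move_arm([
  [[0,0,0],[-0.005,0,0],1],
  [[0,0,0],[-0.01,0,0],1],
  [[0,0,0],[-0.016,0,0],1],
  [[0,0,0],[-0.022,0,0],1],
  [[0,0,0],[-0.028,0,0],1],
  [[0,0,0],[-0.034,0,0],1],
  [[0,0,0],[-0.039,0,0],1],
  [[0,0,0],[-0.043,0,0],1],
])

```text
t: 15.37
eef_pos: [489.1, -20.8, 26.9]
tcp_rot: [3.141, -0.0, 1.685]
contact_force: [3.7, 3.8, 2.9]
width: 0.103
grasp_force: 30.0
```

>>> move_arm([
  [[0,0,0],[-0.001,0,0],1],
  [[0,0,0],[-0.003,0,0],1],
  [[0,0,0],[-0.005,0,0],1],
  [[0,0,0],[-0.007,0,0],1],
  [[0,0,0],[-0.009,0,0],1],
  [[0,0,0],[-0.01,0,0],1],
  [[0,0,0],[-0.01,0,0],1],
  [[0,0,0],[-0.01,0,0],1],
])

```text
t: 16.03
eef_pos: [489.6, -24.6, 26.9]
tcp_rot: [3.141, 0.0, 1.685]
contact_force: [3.2, 4.1, 3.4]
width: 0.107
grasp_force: 30.0
```

>>> move_arm([
  [[0,0,0],[-0.001,0,0],1],
  [[0,0,0],[-0.002,0,0],1],
  [[0,0,0],[-0.003,0,0],1],
  [[0,0,0],[-0.004,0,0],1],
  [[0,0,0],[-0.005,0,0],1],
  [[0,0,0],[-0.006,0,0],1],
  [[0,0,0],[-0.007,0,0],1],
  [[0,0,0],[-0.007,0,0],1],
])

```text
t: 16.7
eef_pos: [489.9, -27.3, 26.9]
tcp_rot: [3.141, -0.0, 1.685]
contact_force: [3.4, 3.8, 2.9]
width: 0.107
grasp_force: 30.0
```

>>> move_arm([
  [[0,0,0],[-0.001,0,0],1],
  [[0,0,0],[-0.002,0,0],1],
  [[0,0,0],[-0.003,0,0],1],
  [[0,0,0],[-0.004,0,0],1],
  [[0,0,0],[-0.005,0,0],1],
  [[0,0,0],[-0.005,0,0],1],
  [[0,0,0],[-0.005,0,0],1],
  [[0,0,0],[-0.005,0,0],1],
])

```text
t: 17.37
eef_pos: [490.2, -29.3, 26.9]
tcp_rot: [3.141, -0.0, 1.685]
contact_force: [3.4, 3.0, 3.7]
width: 0.104
grasp_force: 30.0
```

>>> move_arm([
  [[0,0,0],[-0.001,0,0],1],
  [[0,0,0],[-0.001,0,0],1],
  [[0,0,0],[-0.002,0,0],1],
  [[0,0,0],[-0.002,0,0],1],
  [[0,0,0],[-0.003,0,0],1],
  [[0,0,0],[-0.003,0,0],1],
  [[0,0,0],[-0.004,0,0],1],
  [[0,0,0],[-0.004,0,0],1],
])

```text
t: 18.03
eef_pos: [490.3, -30.2, 26.9]
tcp_rot: [3.141, -0.001, 1.685]
contact_force: [3.6, 5.7, 3.6]
width: 0.106
grasp_force: 30.0
```

>>> move_arm([
  [[0,0,0],[-0.001,0,0],1],
  [[0,0,0],[-0.001,0,0],1],
  [[0,0,0],[-0.002,0,0],1],
  [[0,0,0],[-0.002,0,0],1],
  [[0,0,0],[-0.003,0,0],1],
  [[0,0,0],[-0.003,0,0],1],
  [[0,0,0],[-0.003,0,0],1],
  [[0,0,0],[-0.003,0,0],1],
])

```text
t: 18.7
eef_pos: [490.4, -31.0, 27.0]
tcp_rot: [3.141, -0.002, 1.685]
contact_force: [3.7, 6.9, 3.9]
width: 0.101
grasp_force: 30.0
```

>>> move_arm([
  [[0,0,0],[-0.001,0,0],1],
  [[0,0,0],[-0.001,0,0],1],
  [[0,0,0],[-0.002,0,0],1],
  [[0,0,0],[-0.002,0,0],1],
  [[0,0,0],[-0.003,0,0],1],
  [[0,0,0],[-0.003,0,0],1],
  [[0,0,0],[-0.003,0,0],1],
  [[0,0,0],[-0.003,0,0],1],
])

```text
t: 19.37
eef_pos: [490.5, -31.2, 27.0]
tcp_rot: [3.141, -0.004, 1.686]
contact_force: [3.9, 10.9, 4.0]
width: 0.103
grasp_force: 30.0
```

>>> move_arm([
  [[0,0,0],[0,0,0],0.87],
  [[0,0,0],[0,0,0],0.85],
  [[0,0,0],[0,0,0],0.8],
  [[0,0,0],[0,0,0],0.7],
  [[0,0,0],[0,0,0],0.6],
  [[0,0,0],[0,0,0],0.5],
  [[0,0,0],[0,0,0],0.5],
  [[0,0,0],[0,0,0],0.5],
])

```text
t: 20.03
eef_pos: [490.2, -33.5, 26.6]
tcp_rot: [-3.141, 0.0, 1.685]
contact_force: [-0.8, 0.5, 0.2]
width: 0.491
grasp_force: 0.0
```

>>> move_arm([
  [[0,0,0],[0,0,-0.02],0.5],
  [[0,0,0],[0,0,-0.05],0.5],
  [[0,0,0],[0,0,-0.1],0.5],
  [[0,0,0],[0,0,-0.16],0.5],
  [[0,0,0],[0,0,-0.23],0.5],
  [[0,0,0],[-0.08,0,-0.28],0.5],
  [[0,0,0],[-0.16,0,-0.3],0.5],
  [[0,0,0],[-0.24,0,-0.3],0.5],
])

```text
t: 20.7
eef_pos: [502.9, -129.9, 152.0]
tcp_rot: [3.135, 0.003, 1.686]
contact_force: [-0.4, -0.1, 0.7]
width: 0.5
grasp_force: 0.0
```

>>> move_arm([
  [[0,0,0],[-0.08,0,0],0.5],
  [[0,0,0],[-0.16,0,0],0.5],
  [[0,0,0],[-0.16,0,0],0.5],
  [[0,0,0],[-0.16,0,0],0.5],
  [[0,0,0],[-0.16,0,0],0.5],
  [[0,0,0],[-0.16,0,0],0.5],
  [[0,0,0],[-0.16,0,0],0.5],
  [[0,0,0],[-0.16,0,0],0.5],
])

```text
t: 21.37
eef_pos: [508.6, -191.3, 147.0]
tcp_rot: [3.141, 0.0, 1.686]
contact_force: [-0.2, -0.0, -0.2]
width: 0.502
grasp_force: 0.0
```

```bash
python3 - <<'E'
from h import *
import pickle
m=cams.camera_model("wrist");im=cams.snapshot("wrist");s=readout.get_state()
pickle.dump((m,im),open("w6.pkl","wb"))
print(s['eef_pos'],s['tcp_rot'],s['width'],s['contact_force'])
cv2.imwrite("pics/w6.png",cv2.resize(im[:300,150:400,::-1],None,fx=2,fy=2,interpolation=3))
E
```

```text
[ 508.58546504 -191.4375631   146.90707581] [3.14125537e+00 1.18880432e-04 1.68611501e+00] 0.4975978934552551 [-0.28817243 -0.03831363  0.13303809]
```

View pics/w6.png

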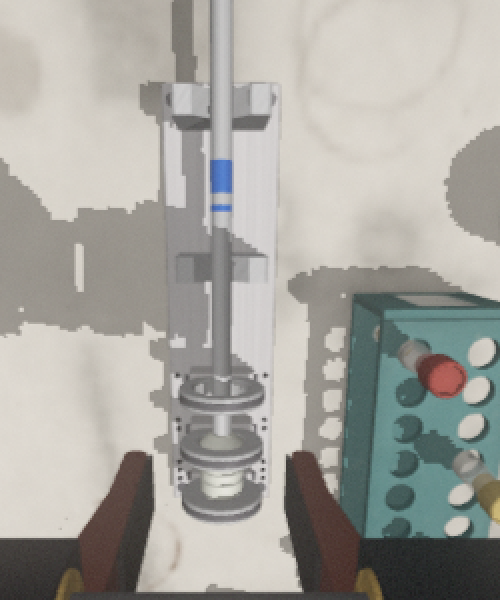

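```bash
python3 - <<'E'
from h import *
import pickle
m,im=pickle.load(open("w6.pkl","rb"));m={k:np.array(v) for k,v in m.items() if k in('view','intrinsics')}
u=np.array([.1140,-.9935]);g=np.array([498.4,-95])
b=back(m,np.array([(261,80.),(261,105.5)]),50);print((b-g)@u+[169,147])
b=back(m,np.array([(261,113/2),(261,253/2),(261,282/2)]),52);print("V1 inner, V2 (-30,30,42)",(b-g)@u)
E
```

```text
[157.1285  156.77375]
V1 inner, V2 (-30,30,42) [-30.50205  28.4043   41.6895 ]
```

```bash
python3 -c "
from workcell import job
print(job.job_done())"
```

```text
the job is handed in; nothing more can be done
None
```

The blue pestle is lying in the V-blocks with its head through rings 1 and 2 and its nose stopped at ring 3 (20 mm bore); I let go, moved the arm clear without touching the other objects, and handed the job in at about 21 s.

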